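# Feel which tipping tin is fuller and empty it into the scale pan

## Task

Two opaque tipping tins of steel baking balls (used as pie weights) face a counter scale from either side; one is full, the other nearly empty. Ease up first the left tin and then the right tin by its handle, each just far enough to feel how heavy its contents are and without anything rolling out (let the left one back down before you try the right). Then tip all the balls of the fuller tin slowly into the scale pan, leave the other tin's contents inside it, and let both tins down level.

Things in the scene. Friction and masses are not known exactly. Their poses are not given: they have to be found in the camera images.
- tin_left (a joint): tip of the left-hand (robot's view) opaque steel tin, rad: 0 level on its stop, to 1.3 with its mouth down towards the pan. Tin 150 x 98 x 98 mm, 0.35 kg, drops back to 0 if let go. Holds four loose balls or one; which tin is fuller varies. Inside a flat floor, then a 35 degree ramp up to the lip: nothing rolls out below 0.5 rad, all is out by 1.1 rad.
- tin_right (a joint): tip of the right-hand (robot's view) opaque steel tin, rad: 0 level on its stop, to 1.3 with its mouth down towards the pan. Tin 150 x 98 x 98 mm, 0.35 kg, drops back to 0 if let go. Holds four loose balls or one; which tin is fuller varies. Inside a flat floor, then a 35 degree ramp up to the lip: nothing rolls out below 0.5 rad, all is out by 1.1 rad.
- tin_left_handle (a point): middle of the left tin's grip bar: black, round, 10 mm thick, 80 mm long, level, parallel to the hinge axis, with an 8 mm post at each end; 40 mm above the lid, 100 mm behind the hinge and 99 mm above it when level. It swings on a circle about the hinge. Pinch it from above across its length; it may turn between the fingers. Its y axis lies along the bar.
- tin_right_handle (a point): middle of the right tin's grip bar: black, round, 10 mm thick, 80 mm long, level, parallel to the hinge axis, with an 8 mm post at each end; 40 mm above the lid, 100 mm behind the hinge and 99 mm above it when level. It swings on a circle about the hinge. Pinch it from above across its length; it may turn between the fingers. Its y axis lies along the bar.
- tin_left_hinge (a point): centre of the left tin's hinge axis, at the lip of its mouth, 135 mm above the worktop; x axis points level towards the pan, y along the hinge axis, z up. A low-friction hinge in a fixed wire stand. Held by the handle at 0.2 to 0.3 rad, the fuller tin needs about 6 N along its path, the other about 3 N
- tin_right_hinge (a point): the same for the right tin
- pan (a joint): how far the scale pan has sunk, in m: 0 empty, 3.5 mm lower for each ball in it (steel balls, 40 mm across, 180 g each; spring 500 N/m), at most 30 mm
- pan_floor (a point): middle of the inner floor of the scale pan, a plain aluminium tray 150 x 134 mm with walls 47 mm high, on a grey foot between the two tins; floor 64 mm above the worktop when empty; z up

How it is judged:
On the way, in this order (a step that is already met when the one before it is completed fails the run):
1. the left tin has been eased up (more than 0.1 rad) with the pan still empty (value of joint tin_left above 0.1 rad and value of joint pan below 0.0016 m), for 0.2 s.
2. with the left tin back down, the right tin has been eased up (more than 0.1 rad), the pan still empty (value of joint tin_right above 0.1 rad and value of joint tin_left below 0.07 rad and value of joint pan below 0.0016 m), for 0.2 s.
At the end, for the whole second after the job is handed in: the pan carries exactly the four balls of the fuller tin (sunk 12.4 to 15.9 mm) and both tins are down level (within 0.07 rad) (value of joint pan between 0.0124 and 0.0159 m and value of joint each of tin_left, tin_right below 0.07 rad); the robot touches nothing.
It also fails if it takes over 72 s, if anything falls off the work surface, if the arm or the gripper's body presses on something with over 40 N, if the wrist force passes 120 N, or if a joint passes its speed limit or range.

## Robot

A 7-joint arm with a two-finger parallel gripper is mounted at the origin on a cart in front of the work surface, level with it; the furniture and walls round the work are solid. World frame = base frame: x ahead of the robot, y to its left, z up, the work surface at z = 0. Lengths are in m, angles in rad, forces in N, time in s.
With the tool pointing down it reaches from about 0.425 to 0.925 m from the base axis. Payload 6.8 kg.
Tool frame: the origin (TCP) lies midway between the tips of the shut fingers; the grasp point (between the pads) lies 19 mm behind it; z points along the fingers, y is the line along which they close (so a half turn about z gives the same grasp; the last joint's range is limited). The gripper opens to 85 mm and grips with 20 to 120 N. Pads are 22 mm wide; open, the fingers measure 114 mm over their backs; the gripper's body (76 mm by 85 mm) begins 54 mm behind the grasp point. The pads swing forward as they close: fully open they stand 13 mm farther back than shut.
Start: joints at [-1.364, 0.477, 0.022, 1.555, -0.011, 1.109, -0.083], TCP at [0.209, 0.642, 0.231] pointing down, gripper open.
Joint ranges: [-2.96, 2.96], [-0.34, 2.1], [-1.41, 1.46], [0.24, 2.44], [-1.37, 4.51], [0.17, 1.92], [-2.96, 2.96]. Speed limits (rad/s): [2.39, 2.39, 3.14, 3.14, 3.14, 3.14, 3.14].

## Interface

Orientations are given as a unit quaternion [w, x, y, z].
In Python, from station import readout, imaging, hand_in gives the robot as it stands.
- The arm moves only by the tool drive_tool, never from a script. Its argument "series" is a list of rows, each a list of 5 numbers: the shift along the tool's x, y, z in cm, then the turn about the tool's z in degrees, then the closure, from -1 (fully open) to 1 (shut). A call has 1 to 8 rows; each row shifts and turns the commanded pose from where the row before left it, along the tool's axes as they then stand; what a row does not reach is not made up. A row lasts 1/10 s, in which the tool goes at most 50 mm and 8.59 degrees, less where a joint would pass 70% of its speed; a pose out of reach is approached as far as the arm can. A call with a gripper value outside its range is refused whole. The fingers move at their own pace and stop on an object; "squeeze" is the grip in N (left out, the last holds). Time passes only in rows, so rows that do not move let the fingers close. It gives the time, the measured TCP pose, the force, the opening and the grip force at its end, in the units of the state.
- readout.get_obs(): the state, without advancing time (a new reading comes with each control period).
- imaging.read_camera(name): name is "scene" or "top" or "wrist"; returns the picture (384x512x3 uint8, red, green, blue); there is no depth.
- imaging.camera_model(name): a dict with "vfov" (degrees; the focal length in pixels is half the picture's height over the tangent of half this angle, whatever the lens; pixels are square), "cx", "cy" (the principal point, pixels), "xyz" and "orientation" of the camera in the world. Camera axes: x right, y down, z forward; pixel columns grow to the right and rows downward; lengths in m; the calibration is good to about 2 mm. A picture is of the moment at which its call begins: read the wrist's pose just before it. camera_model takes no time and is no camera call; for the wrist camera it gives the pose at the moment of the call.
- hand_in(): hands the job in; it is judged then, once.
Trained networks look in the newest picture that a camera, given by its name, has taken for a name from the list of things; names that differ only in an ending like _2 or _b are one class to them, and where a whole thing is asked for, a point or a joint stands for the part that bears it (a point fixed in the world has none). Each returns a list of dicts, best first, with "conf" (0 to 1); they miss things now and then, are a little off and sometimes report something else, mostly with a low value. They report only what shows in the picture. A call takes as long as a camera call.
- imaging.cut_out(thing, camera): "mask" (384x512 bool, what is visible of it) and "centre" ([column, row] in pixels, amid what is visible of it).
The state is a dict: "t": time; "q": joint angles; "joint_vel": joint speeds; "joint_torque": joint torques, N m; "eef_pos": TCP position; "tool_rot": TCP orientation; "contact_force": force on the tool from outside, world axes, zero at the start; "torque": the same for the moment, N m; "gripper_width": opening from 0.0 (shut) to 1.0 (fully open); "grasp_force": force on a finger pad.
Only numpy, scipy, OpenCV 4.12 (cv2) and the standard library are available. Lean on these libraries where they do the work, as an engineer would, in place of code of your own. Each camera call takes 0.05 s, during which the arm holds its last target. There are 200 camera calls.

## Working session

There is one attempt and no reset: what is moved stays moved. The work goes in short steps, Python scripts to look and compute and a tool call to move; the robot and the scene stay as the last step left them, time stands still between calls to the robot, and variables do not carry over. Pictures are saved under pics/ and viewed, at most 10 in all, crops included, and the job is handed in when it is done.

Besides the shell and the picture viewer there is one more tool, called after "Call:" in YAML: its name, and indented under it one key for each argument. drive_tool: Moves the arm, as the interface text tells. Its arguments: {"type":"object","properties":{"series":{"type":"array"},"squeeze":{"type":"number"}},"required":["series"]}

```bash
mkdir -p pics; ls; cat > h.py <<'E'
import numpy as np, cv2
from scipy.spatial.transform import Rotation as R
from station import readout, imaging, hand_in
def q2R(q): return R.from_quat([q[1],q[2],q[3],q[0]]).as_matrix()
def cam(n):
    m=imaging.camera_model(n); f=192/np.tan(np.radians(m['vfov'])/2)
    return f,m['cx'],m['cy'],np.array(m['xyz']),q2R(m['orientation'])
def ray(c,px):
    f,cx,cy,o,Rm=c; d=Rm@np.array([(px[0]-cx)/f,(px[1]-cy)/f,1]); return o,d
def atz(c,px,z):
    o,d=ray(c,px); return o+d*(z-o[2])/d[2]
def proj(c,p):
    f,cx,cy,o,Rm=c; v=Rm.T@(np.array(p)-o); return [cx+f*v[0]/v[2],cy+f*v[1]/v[2]]
E
python3 - <<'E'
from h import *
ob=readout.get_obs(); print({k:np.round(v,3) for k,v in ob.items()})
ims=[]
for n in ['scene','top']:
    im=imaging.read_camera(n); cv2.imwrite(f'pics/{n}0.png',im[:,:,::-1]); c=cam(n)
    print(n,imaging.camera_model(n))
    for t in ['tin_left_handle','tin_right_handle','tin_left','tin_right','pan','pan_floor']:
        for d in imaging.cut_out(t,n)[:2]:
            m=d['mask']; ys,xs=np.nonzero(m); print(t,round(d['conf'],2),np.round(d['centre'],1),xs.min(),xs.max(),ys.min(),ys.max(),'at z.234',np.round(atz(c,d['centre'],.234),3), 'rect',cv2.minAreaRect(np.argwhere(m)[:,::-1].astype(np.float32)))
E
```

```text
pics
{'t': np.float64(0.0), 'q': array([-1.364,  0.478,  0.022,  1.556, -0.011,  1.109, -0.083]), 'joint_vel': array([-0.001, -0.002, -0.001, -0.001,  0.001, -0.001, -0.001]), 'joint_torque': array([-0.0000e+00, -5.9643e+01,  1.6080e+00, -2.8120e+01,  1.2000e-02,
        9.0000e-03, -0.0000e+00]), 'eef_pos': array([0.209, 0.641, 0.23 ]), 'tool_rot': array([-0.   ,  0.157,  0.988, -0.001]), 'contact_force': array([ 0.702,  0.111, -0.642]), 'torque': array([ 0.019, -0.015, -0.057]), 'grasp_force': np.float64(0.0), 'gripper_width': np.float64(0.997)}
scene {'vfov': 44.73900616708187, 'cx': 238.78750107137392, 'cy': 192.41189491797908, 'xyz': array([ 0.20371953, -0.58924038,  1.08262558]), 'orientation': array([-0.23157549,  0.91337429, -0.3240804 ,  0.08421452])}
tin_left_handle 0.8 [193.  176.1] 156 235 133 211 at z.234 [ 0.447 -0.142  0.234] rect ((194.51171875, 173.93923950195312), (74.05448913574219, 58.24365997314453), 37.50414276123047)
tin_right_handle 0.68 [266.9 233.7] 225 311 191 277 at z.234 [ 0.482 -0.34   0.234] rect ((268.1800231933594, 229.76004028320312), (78.0, 65.0), 3
[... 1170 characters left out ...]
.4] 152 237 175 244 at z.234 [ 0.468 -0.11   0.234] rect ((193.88108825683594, 210.8238983154297), (54.969383239746094, 78.13088989257812), 74.40719604492188)
pan 0.63 [250.9 207.4] 225 285 162 245 at z.234 [ 0.474 -0.22   0.234] rect ((247.89100646972656, 203.5250244140625), (74.18598937988281, 60.94020080566406), 77.07400512695312)
pan_floor 0.74 [249.5 203.5] 224 285 162 246 at z.234 [ 0.482 -0.217  0.234] rect ((247.7478790283203, 203.94097900390625), (74.53548431396484, 60.869873046875), 76.60750579833984)
pan_floor 0.24 [194.9 211.4] 152 236 176 243 at z.234 [ 0.47  -0.114  0.234] rect ((193.63340759277344, 211.17059326171875), (55.01690673828125, 77.39328002929688), 75.17352294921875)
```

```bash
python3 - <<'E'
import cv2
a=cv2.imread('pics/top0.png')[130:270,130:370]; cv2.imwrite('pics/a.png',cv2.resize(a,None,fx=3.2,fy=3.2,interpolation=cv2.INTER_CUBIC))
a=cv2.imread('pics/scene0.png')[110:300,130:340]; cv2.imwrite('pics/b.png',cv2.resize(a,None,fx=3,fy=3,interpolation=cv2.INTER_CUBIC))
E
```

```text
(no output)
```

View pics/a.png

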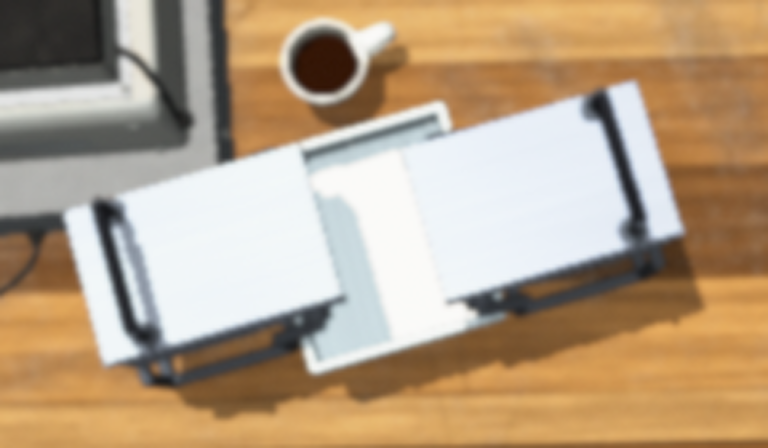

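View pics/b.png

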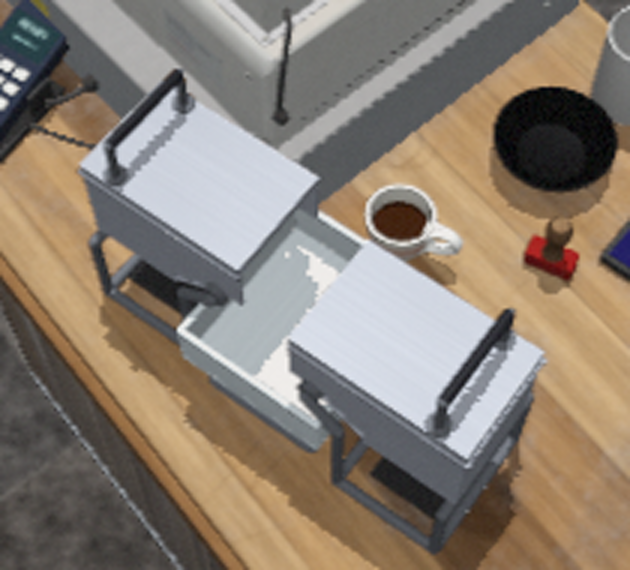

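```bash
python3 - <<'E'
from h import *
T=cam('top');S=cam('scene')
for n,tp,sp in [('L',[(162.2,195),(173.75,235.6)],[(190,136),(167.3,161.7)]),('R',[(317.5,160.6),(329.4,201.9)],[(299.3,216),(277.3,245)])]:
    P=[]
    for a,b in zip(tp,sp):
        o1,d1=ray(T,a);o2,d2=ray(S,b)
        s=np.linalg.lstsq(np.c_[d1,-d2],o2-o1,rcond=None)[0]
        tri=(o1+d1*s[0]+o2+d2*s[1])/2
        print(n,np.round(atz(T,a,.234),3),np.round(atz(S,b,.234),3),tri.round(3))
        P.append((atz(T,a,.234)+atz(S,b,.234))/2)
    d=P[0]-P[1]; print('mid',((P[0]+P[1])/2).round(4),'len',np.linalg.norm(d).round(4),'bar az',np.degrees(np.arctan2(d[1],d[0])))
E
python3 - <<'E'
import cv2
a=cv2.imread('pics/top0.png');b=cv2.imread('pics/scene0.png')
cv2.imwrite('pics/c.png',cv2.resize(cv2.hconcat([a,b]),(800,300),interpolation=cv2.INTER_AREA))
E
```

```text
L [ 0.503 -0.052  0.234] [ 0.503 -0.055  0.234] [ 0.504 -0.051  0.228]
L [ 0.425 -0.073  0.234] [ 0.425 -0.079  0.234] [ 0.427 -0.072  0.224]
mid [ 0.4642 -0.0647  0.234 ] len 0.0808 bar az 16.174083110384338
R [ 0.559 -0.348  0.234] [ 0.558 -0.352  0.234] [ 0.561 -0.349  0.225]
R [ 0.48  -0.367  0.234] [ 0.482 -0.371  0.234] [ 0.482 -0.369  0.228]
mid [ 0.5198 -0.3597  0.234 ] len 0.08 bar az 13.746929817944586
```

View pics/c.png

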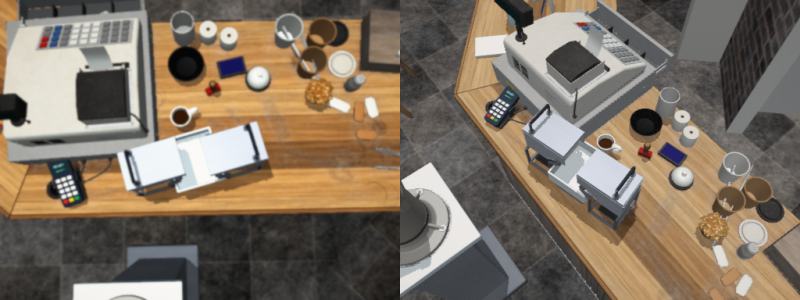

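The tins stand between the register (left) and open counter. The bars sit at about (0.464, -0.065) and (0.520, -0.360), with azimuth about 15°. The register is behind the left tin, so I go up first.

Call:
drive_tool:
  series:
    - [0,0,-5,-8.25,-1]
    - [0,0,-5,-8.25,-1]
    - [0,0,-5,-8.25,-1]
    - [0,0,-5,-8.25,-1]
    - [0,0,0,0,-1]
  squeeze: 60

```text
t: 1.2
eef_pos: [0.2097, 0.6441, 0.4405]
tool_rot: [0.002, -0.132, 0.991, 0.007]
contact_force: [0.1, 1.2, -0.5]
gripper_width: 0.997
grasp_force: 0.0
```

Call:
drive_tool:
  series:
    - [-0.86,-4.83,0,0,-1]
    - [-0.86,-4.83,0,0,-1]
    - [-0.86,-4.83,0,0,-1]
    - [-0.86,-4.83,0,0,-1]
    - [-0.86,-4.83,0,0,-1]
    - [-0.86,-4.83,0,0,-1]
    - [-0.86,-4.83,0,0,-1]
    - [-0.86,-4.83,0,0,-1]

```text
t: 2.0
eef_pos: [0.3757, 0.2842, 0.4314]
tool_rot: [0.0, -0.13, 0.992, 0.0]
contact_force: [1.5, 0.9, -0.3]
gripper_width: 1.0
grasp_force: 0.0
```

Call:
drive_tool:
  series:
    - [-0.86,-4.83,0,0,-1]
    - [-0.86,-4.83,0,0,-1]
    - [0.45,-4.45,0,0,-1]
    - [0.45,-4.45,0,0,-1]
    - [0.45,-4.45,0,0,-1]
    - [0.45,-4.45,0,0,-1]
    - [0.45,-4.45,0,0,-1]
    - [0.45,-4.45,0,0,-1]

```text
t: 2.8
eef_pos: [0.4594, -0.0695, 0.4314]
tool_rot: [0.001, -0.13, 0.992, 0.0]
contact_force: [1.4, 0.2, 0.3]
gripper_width: 0.999
grasp_force: 0.0
```

```bash
python3 - <<'E'
from h import *
c=cam('wrist'); im=imaging.read_camera('wrist'); cv2.imwrite('pics/w1.png',cv2.resize(im[:,:,::-1],None,fx=1.5,fy=1.5))
print(readout.get_obs()['eef_pos'],c[3]); print([np.round(proj(c,p),0) for p in [(.503,-.0535,.234),(.425,-.076,.234)]])
E
```

```text
[ 0.45949914 -0.07767731  0.43171851] [ 0.38807007 -0.08854178  0.57388651]
[array([262., 206.]), array([260., 135.])]
```

View pics/w1.png

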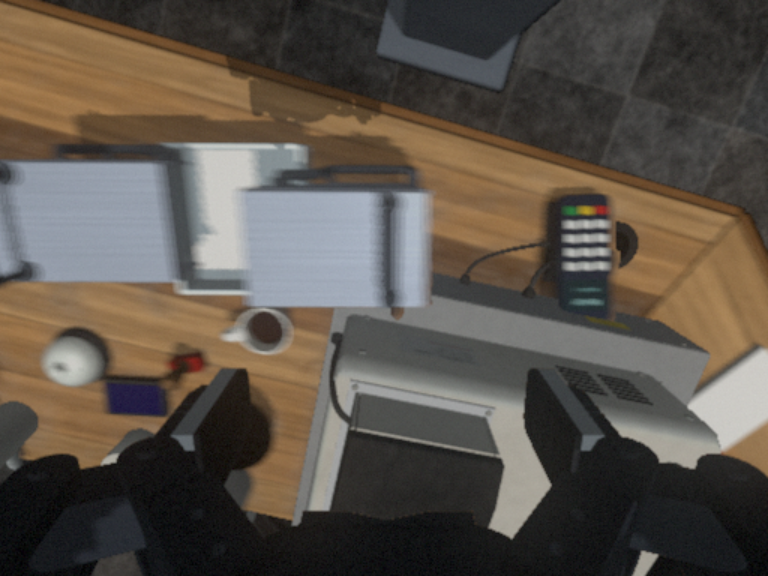

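Call:
drive_tool:
  series:
    - [-0.4,0.55,4,0,-1]
    - [-0.4,0.55,4,0,-1]
    - [0,0,4,0,-1]
    - [0,0,4,0,-1]
    - [0,0,3,0,-1]
    - [0,0,2,0,-1]
    - [0,0,0.7,0,-1]
    - [0,0,0,0,-1]

```text
t: 3.65
eef_pos: [0.4641, -0.0547, 0.2138]
tool_rot: [-0.001, -0.13, 0.992, -0.0]
contact_force: [-0.1, -0.3, 0.0]
gripper_width: 0.995
grasp_force: 0.0
```

Call:
drive_tool:
  series:
    - [0.25,-1.0,0,0,-1]
    - [0,0,0,0,-1]

```text
t: 3.85
eef_pos: [0.4655, -0.0667, 0.2156]
tool_rot: [0.001, -0.129, 0.992, -0.0]
contact_force: [-0.5, 0.4, 1.2]
gripper_width: 0.997
grasp_force: 0.0
```

Call:
drive_tool:
  series:
    - [0,0,0,0,0.5]
    - [0,0,0,0,1]
    - [0,0,0,0,1]
    - [0,0,0,0,1]
    - [0,0,0,0,1]
    - [0,0,0,0,1]

```text
t: 4.45
eef_pos: [0.4635, -0.0605, 0.2144]
tool_rot: [-0.001, -0.132, 0.991, 0.003]
contact_force: [-7.7, 13.6, 9.7]
gripper_width: 0.094
grasp_force: 58.6
```

Call:
drive_tool:
  series:
    - [0,0.5,0,0,1]
    - [0,0,0,0,1]
    - [0,0,0,0,1]

```text
t: 4.75
eef_pos: [0.4635, -0.0604, 0.2145]
tool_rot: [0.0, -0.13, 0.992, 0.0]
contact_force: [-0.1, -0.7, 2.3]
gripper_width: 0.09
grasp_force: 59.0
```

```bash
python3 - <<'E'
from h import *
r=np.hypot(.1,.099);p=np.arctan2(.099,-.1)
for t in [.05,.1,.15,.2,.25,.3,.35,.4,.45,.5,.6,.7,.8,.9,1,1.05,1.1,1.15,1.2]: print(t,round(100*(r*np.cos(p-t)+.1),2),round(100*(r*np.sin(p-t)-.099),2),end=' | ')
E
```

```text
0.05 0.51 0.49 | 0.1 1.04 0.95 | 0.15 1.59 1.38 | 0.2 2.17 1.79 | 0.25 2.76 2.17 | 0.3 3.37 2.51 | 0.35 4.0 2.83 | 0.4 4.64 3.11 | 0.45 5.3 3.36 | 0.5 5.97 3.58 | 0.6 7.34 3.92 | 0.7 8.73 4.11 | 0.8 10.13 4.17 | 0.9 11.54 4.09 | 1 12.93 3.86 | 1.05 13.61 3.7 | 1.1 14.29 3.5 | 1.15 14.95 3.27 | 1.2 15.6 3.01 |
```

Call:
drive_tool:
  series:
    - [0,-0.51,-0.49,0,1]
    - [0,-0.53,-0.46,0,1]
    - [0,-0.55,-0.43,0,1]
    - [0,-0.58,-0.41,0,1]
    - [0,-0.59,-0.38,0,1]
    - [0,0,0,0,1]
    - [0,0,0,0,1]
    - [0,0,0,0,1]

```text
t: 5.55
eef_pos: [0.4699, -0.0852, 0.2359]
tool_rot: [-0.001, -0.131, 0.991, 0.002]
contact_force: [-0.8, 6.7, -0.2]
gripper_width: 0.092
grasp_force: 58.6
```

Call:
drive_tool:
  series:
    - [0,0,0,0,1]
    - [0,0,0,0,1]
    - [0,0,0,0,1]
    - [0,0,0,0,1]

```text
t: 5.95
eef_pos: [0.4699, -0.0851, 0.2359]
tool_rot: [-0.001, -0.131, 0.991, 0.002]
contact_force: [-1.7, 7.1, -0.8]
gripper_width: 0.094
grasp_force: 58.6
```

Call:
drive_tool:
  series:
    - [0,0,0,0,1]
    - [0,0,0,0,1]

```text
t: 6.15
eef_pos: [0.4699, -0.0851, 0.2359]
tool_rot: [-0.001, -0.131, 0.991, 0.002]
contact_force: [-1.7, 6.9, -0.2]
gripper_width: 0.091
grasp_force: 58.6
```

The left tin needs about 6.3 N along its path, so it looks like the fuller one. I lower it and then check the right.

Call:
drive_tool:
  series:
    - [0,0.59,0.38,0,1]
    - [0,0.58,0.41,0,1]
    - [0,0.55,0.43,0,1]
    - [0,0.53,0.46,0,1]
    - [0,0.51,0.49,0,1]
    - [0,0,0.1,0,1]
    - [0,0,0,0,1]
    - [0,0,0,0,1]

```text
t: 6.95
eef_pos: [0.4636, -0.0605, 0.2148]
tool_rot: [0.0, -0.13, 0.992, 0.0]
contact_force: [-6.9, 2.1, 18.0]
gripper_width: 0.093
grasp_force: 61.8
```

Call:
drive_tool:
  series:
    - [0,0,0,0,-1]
    - [0,0,0,0,-1]
    - [0,0,0,0,-1]
    - [0,0,0,0,-1]
    - [0,0,-1,0,-1]
    - [0,0,-3,0,-1]
    - [0,0,-4,0,-1]
    - [0,0,-4,0,-1]

```text
t: 7.75
eef_pos: [0.463, -0.0607, 0.3351]
tool_rot: [-0.0, -0.13, 0.992, -0.0]
contact_force: [0.5, -0.4, 0.3]
gripper_width: 0.999
grasp_force: 0.0
```

Call:
drive_tool:
  series:
    - [0.28,-3.75,-1,0,-1]
    - [0.28,-3.75,0,0,-1]
    - [0.28,-3.75,0,0,-1]
    - [0.28,-3.75,0,0,-1]
    - [0.28,-3.75,0,0,-1]
    - [0.28,-3.75,0,0,-1]
    - [0.28,-3.75,0,0,-1]
    - [0.28,-3.75,0,0,-1]

```text
t: 8.55
eef_pos: [0.5196, -0.3572, 0.3439]
tool_rot: [0.0, -0.131, 0.991, -0.0]
contact_force: [0.2, 0.1, 0.0]
gripper_width: 1.0
grasp_force: 0.0
```

Call:
drive_tool:
  series:
    - [0,0,0,0,-1]
    - [0,0,3,0,-1]
    - [0,0,4,0,-1]
    - [0,0,3,0,-1]
    - [0,0,0,0,-1]

```text
t: 9.05
eef_pos: [0.5176, -0.3533, 0.2397]
tool_rot: [-0.003, -0.131, 0.991, 0.002]
contact_force: [-0.1, -0.1, 0.3]
gripper_width: 0.999
grasp_force: 0.0
```

```bash
python3 - <<'E'
from h import *
c=cam('wrist'); im=imaging.read_camera('wrist'); cv2.imwrite('pics/w2.png',cv2.resize(im[:,:,::-1],None,fx=1.5,fy=1.5))
print(readout.get_obs()['eef_pos'],c[3]); print([np.round(1.5*np.array(proj(c,p)),0) for p in [(.5585,-.35+.003,.234),(.481,-.369+.003,.234)]])
E
```

```text
[ 0.51868988 -0.35457735  0.2424324 ] [ 0.44729459 -0.37294604  0.38261947]
[array([375., 468.]), array([378., 260.])]
```

View pics/w2.png

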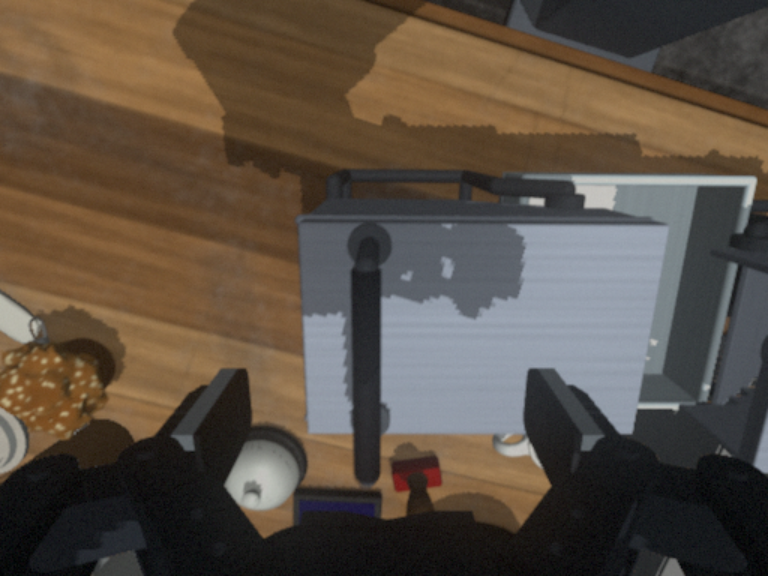

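The right bar shows at about (366, 365), roughly 10 px left of the prediction. That puts it at y ≈ -0.360 and already aligned with the tool. I correct by -5 mm and grip.

Call:
drive_tool:
  series:
    - [0,-0.5,1,0,-1]
    - [0,0,1.7,0,-1]
    - [0,0,0,0,0.5]
    - [0,0,0,0,1]
    - [0,0,0,0,1]
    - [0,0,0,0,1]
    - [0,0,0,0,1]
    - [0,0,0,0,1]

```text
t: 9.9
eef_pos: [0.5205, -0.3598, 0.217]
tool_rot: [0.0, -0.13, 0.991, 0.001]
contact_force: [-2.8, 4.9, 6.3]
gripper_width: 0.09
grasp_force: 58.6
```

Call:
drive_tool:
  series:
    - [0,0,0,0,1]
    - [0,0,0,0,1]

```text
t: 10.1
eef_pos: [0.5205, -0.3598, 0.217]
tool_rot: [0.0, -0.13, 0.991, 0.001]
contact_force: [-3.0, 3.8, 6.9]
gripper_width: 0.094
grasp_force: 58.6
```

Call:
drive_tool:
  series:
    - [0,0.61,-0.6,0,1]
    - [0,0.53,-0.46,0,1]
    - [0,0.55,-0.43,0,1]
    - [0,0.58,-0.41,0,1]
    - [0,0.59,-0.38,0,1]
    - [0,0,0,0,1]
    - [0,0,0,0,1]
    - [0,0,0,0,1]

```text
t: 10.9
eef_pos: [0.5136, -0.3334, 0.2395]
tool_rot: [0.001, -0.13, 0.991, -0.0]
contact_force: [3.9, -2.4, -0.2]
gripper_width: 0.089
grasp_force: 59.1
```

Call:
drive_tool:
  series:
    - [0,0,0,0,1]
    - [0,0,0,0,1]
    - [0,0,0,0,1]
    - [0,0,0,0,1]

```text
t: 11.3
eef_pos: [0.5136, -0.3336, 0.2394]
tool_rot: [0.0, -0.13, 0.991, -0.0]
contact_force: [4.6, -2.5, 0.5]
gripper_width: 0.095
grasp_force: 59.2
```

Call:
drive_tool:
  series:
    - [0,0,0,0,1]
    - [0,0,0,0,1]

```text
t: 11.5
eef_pos: [0.5136, -0.3335, 0.2394]
tool_rot: [0.0, -0.13, 0.991, -0.0]
contact_force: [4.1, -2.1, 1.5]
gripper_width: 0.088
grasp_force: 59.2
```

The right tin needs about 2.5–3 N, so the left tin is the fuller one. I lower the right tin and return to the left.

Call:
drive_tool:
  series:
    - [0,-0.59,0.38,0,1]
    - [0,-0.58,0.41,0,1]
    - [0,-0.55,0.43,0,1]
    - [0,-0.53,0.46,0,1]
    - [0,-0.51,0.49,0,1]
    - [0,-0.05,0.1,0,1]
    - [0,0,0,0,1]
    - [0,0,0,0,1]

```text
t: 12.3
eef_pos: [0.5204, -0.3598, 0.2168]
tool_rot: [0.0, -0.13, 0.991, 0.001]
contact_force: [0.9, 2.9, 10.2]
gripper_width: 0.093
grasp_force: 62.0
```

Call:
drive_tool:
  series:
    - [0,0,0,0,-1]
    - [0,0,0,0,-1]
    - [0,0,0,0,-1]
    - [0,0,0,0,-1]
    - [0,0,-1,0,-1]
    - [0,0,-3,0,-1]
    - [0,0,-4,0,-1]
    - [0,0,-4,0,-1]

```text
t: 13.1
eef_pos: [0.5199, -0.3602, 0.3382]
tool_rot: [-0.0, -0.13, 0.992, 0.0]
contact_force: [1.6, 0.3, 0.0]
gripper_width: 0.998
grasp_force: 0.0
```

Call:
drive_tool:
  series:
    - [-0.28,3.8,-0.5,0,-1]
    - [-0.28,3.8,0,0,-1]
    - [-0.28,3.8,0,0,-1]
    - [-0.28,3.8,0,0,-1]
    - [-0.28,3.8,0,0,-1]
    - [-0.28,3.8,0,0,-1]
    - [-0.28,3.8,0,0,-1]
    - [-0.28,3.8,0,0,-1]

```text
t: 13.9
eef_pos: [0.463, -0.0597, 0.3422]
tool_rot: [0.001, -0.13, 0.992, 0.0]
contact_force: [0.9, -0.2, -0.3]
gripper_width: 1.002
grasp_force: 0.0
```

Call:
drive_tool:
  series:
    - [0,0,0,0,-1]
    - [0,0,4,0,-1]
    - [0,0,4,0,-1]
    - [0,0,3,0,-1]
    - [0,0,1.8,0,-1]
    - [0,0,0,0,-1]
    - [0,0,0,0,-1]
    - [0,0,0,0,-1]

```text
t: 14.7
eef_pos: [0.4646, -0.0612, 0.2149]
tool_rot: [0.001, -0.13, 0.992, -0.0]
contact_force: [0.6, -0.2, 0.6]
gripper_width: 0.998
grasp_force: 0.0
```

Call:
drive_tool:
  series:
    - [0,0,0,0,0.5]
    - [0,0,0,0,1]
    - [0,0,0,0,1]
    - [0,0,0,0,1]
    - [0,0,0,0,1]
    - [0,0,0,0,1]
    - [0,0,0,0,1]

```text
t: 15.4
eef_pos: [0.4635, -0.0605, 0.2135]
tool_rot: [-0.0, -0.13, 0.991, 0.0]
contact_force: [-2.9, 2.0, 3.9]
gripper_width: 0.097
grasp_force: 58.5
```

Call:
drive_tool:
  series:
    - [0,-0.51,-0.49,0,1]
    - [0,-0.53,-0.46,0,1]
    - [0,-0.55,-0.43,0,1]
    - [0,-0.58,-0.41,0,1]
    - [0,-0.59,-0.38,0,1]
    - [0,-0.61,-0.34,0,1]
    - [0,-0.63,-0.32,0,1]
    - [0,-0.64,-0.28,0,1]

```text
t: 16.2
eef_pos: [0.4745, -0.1029, 0.245]
tool_rot: [-0.001, -0.131, 0.991, 0.003]
contact_force: [-6.2, 11.6, 9.3]
gripper_width: 0.093
grasp_force: 58.7
```

```bash
python3 - <<'E'
from h import *
r=np.hypot(.1,.099);p=np.arctan2(.099,-.1)
t=np.arange(.4,1.181,.02); f=100*r*np.cos(p-t); z=100*r*np.sin(p-t)
print([[round(-a,2),round(-b,2)] for a,b in zip(np.diff(f),np.diff(z))])
E
```

```text
[[np.float64(-0.26), np.float64(-0.1)], [np.float64(-0.26), np.float64(-0.1)], [np.float64(-0.27), np.float64(-0.09)], [np.float64(-0.27), np.float64(-0.09)], [np.float64(-0.27), np.float64(-0.08)], [np.float64(-0.27), np.float64(-0.08)], [np.float64(-0.27), np.float64(-0.07)], [np.float64(-0.27), np.float64(-0.07)], [np.float64(-0.27), np.float64(-0.06)], [np.float64(-0.28), np.float64(-0.06)], [np.float64(-0.28), np.float64(-0.05)], [np.float64(-0.28), np.float64(-0.04)], [np.float64(-0.28), np.float64(-0.04)], [np.float64(-0.28), np.float64(-0.03)], [np.float64(-0.28), np.float64(-0.03)], [np.float64(-0.28), np.float64(-0.02)], [np.float64(-0.28), np.float64(-0.02)], [np.float64(-0.28), np.float64(-0.01)], [np.float64(-0.28), np.float64(-0.01)], [np.float64(-0.28), np.float64(-0.0)], [np.float64(-0.28), np.float64(0.01)], [np.float64(-0.28), np.float64(0.01)], [np.float64(-0.28), np.float64(0.02)], [np.float64(-0.28), np.float64(0.02)], [np.float64(-0.28), np.float64(0.03)], [np.float64(-0.28), np.float64(0.03)], [np.float64(-0.28), np.float64(0.04)], [np.float64(-0.28), np.float64(0.04)], [np.float64(-0.28), np.float64(0.05)], [np.float64(-0.28), np.float64(0.06)], [np.float64(-0.27), np.float64(0.06)], [np.float64(-0.27), np.float64(0.07)], [np.float64(-0.27), np.float64(0.07)], [np.float64(-0.27), np.float64(0.08)], [np.float64(-0.27), np.float64(0.08)], [np.float64(-0.27), np.float64(0.09)], [np.float64(-0.27), np.float64(0.09)], [np.float64(-0.26), np.float64(0.1)], [np.float64(-0.26), np.float64(0.1)]]
```

Call:
drive_tool:
  series:
    - [0,-0.26,-0.1,0,1]
    - [0,-0.26,-0.1,0,1]
    - [0,-0.27,-0.09,0,1]
    - [0,-0.27,-0.09,0,1]
    - [0,-0.27,-0.08,0,1]
    - [0,-0.27,-0.08,0,1]
    - [0,-0.27,-0.07,0,1]
    - [0,-0.27,-0.07,0,1]

```text
t: 17.0
eef_pos: [0.4804, -0.1247, 0.2523]
tool_rot: [-0.001, -0.131, 0.991, 0.002]
contact_force: [-6.9, 7.2, 13.0]
gripper_width: 0.093
grasp_force: 61.9
```

Call:
drive_tool:
  series:
    - [0,-0.27,-0.06,0,1]
    - [0,-0.28,-0.06,0,1]
    - [0,-0.28,-0.05,0,1]
    - [0,-0.28,-0.04,0,1]
    - [0,-0.28,-0.04,0,1]
    - [0,-0.28,-0.03,0,1]
    - [0,-0.28,-0.03,0,1]
    - [0,-0.28,-0.02,0,1]

```text
t: 17.8
eef_pos: [0.4861, -0.1473, 0.2553]
tool_rot: [-0.001, -0.13, 0.991, 0.001]
contact_force: [-5.0, 5.0, 9.1]
gripper_width: 0.092
grasp_force: 62.8
```

Call:
drive_tool:
  series:
    - [0,-0.28,-0.02,0,1]
    - [0,-0.28,-0.01,0,1]
    - [0,-0.28,-0.01,0,1]
    - [0,-0.28,0,0,1]
    - [0,-0.28,0.01,0,1]
    - [0,-0.28,0.01,0,1]
    - [0,-0.28,0.02,0,1]
    - [0,-0.28,0.02,0,1]

```text
t: 18.6
eef_pos: [0.492, -0.1697, 0.2545]
tool_rot: [-0.001, -0.13, 0.992, 0.0]
contact_force: [-3.6, 2.6, 2.9]
gripper_width: 0.091
grasp_force: 63.3
```

Forces are small, so I continue.

Call:
drive_tool:
  series:
    - [0,-0.28,0.03,0,1]
    - [0,-0.28,0.03,0,1]
    - [0,-0.28,0.04,0,1]
    - [0,-0.28,0.04,0,1]
    - [0,-0.28,0.05,0,1]
    - [0,-0.28,0.06,0,1]
    - [0,-0.27,0.06,0,1]
    - [0,-0.27,0.07,0,1]

```text
t: 19.4
eef_pos: [0.498, -0.1922, 0.251]
tool_rot: [-0.0, -0.13, 0.992, -0.0]
contact_force: [-5.7, 0.4, 6.5]
gripper_width: 0.093
grasp_force: 62.8
```

Call:
drive_tool:
  series:
    - [0,-0.27,0.07,0,1]
    - [0,-0.27,0.08,0,1]
    - [0,-0.27,0.08,0,1]
    - [0,-0.27,0.09,0,1]
    - [0,-0.27,0.09,0,1]
    - [0,-0.26,0.1,0,1]
    - [0,0,0,0,1]
    - [0,0,0,0,1]

```text
t: 20.2
eef_pos: [0.502, -0.2069, 0.2453]
tool_rot: [-0.0, -0.13, 0.992, -0.0]
contact_force: [-4.9, 0.0, 2.8]
gripper_width: 0.091
grasp_force: 63.4
```

```bash
python3 - <<'E'
from h import *
A=imaging.read_camera('scene')[110:300,130:340]; B=imaging.read_camera('top')[110:300,130:340]
cv2.imwrite('pics/d.png',cv2.resize(cv2.hconcat([A,B])[:,:,::-1].copy(),None,fx=1.9,fy=1.9,interpolation=cv2.INTER_CUBIC))
E
```

```text
(no output)
```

View pics/d.png

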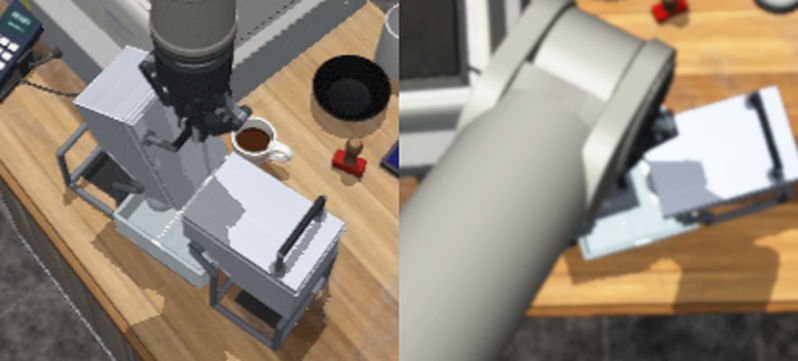

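The scene picture shows the left tin steeply tipped (about 1.16 rad from the TCP path) with its mouth over the pan. I wait briefly and then lower it.

Call:
drive_tool:
  series:
    - [0,0,0,0,1]
    - [0,0,0,0,1]
    - [0,0,0,0,1]
    - [0,0,0,0,1]
    - [0,0,0,0,1]
    - [0,0,0,0,1]
    - [0,0.39,-0.14,0,1]
    - [0,0.4,-0.14,0,1]

```text
t: 21.1
eef_pos: [0.5, -0.1991, 0.2482]
tool_rot: [-0.0, -0.13, 0.992, -0.0]
contact_force: [-4.7, -0.6, 1.2]
gripper_width: 0.093
grasp_force: 63.2
```

Call:
drive_tool:
  series:
    - [0,0.68,-0.2,0,1]
    - [0,0.68,-0.16,0,1]
    - [0,0.69,-0.13,0,1]
    - [0,0.7,-0.1,0,1]
    - [0,0.7,-0.06,0,1]
    - [0,0.71,-0.02,0,1]
    - [0,0.7,0.01,0,1]
    - [0,0.7,0.05,0,1]

```text
t: 21.9
eef_pos: [0.4862, -0.1461, 0.2557]
tool_rot: [0.001, -0.13, 0.992, -0.001]
contact_force: [-6.6, -4.3, 8.9]
gripper_width: 0.09
grasp_force: 62.3
```

Call:
drive_tool:
  series:
    - [0,0.7,0.08,0,1]
    - [0,0.69,0.11,0,1]
    - [0,0.69,0.15,0,1]
    - [0,0.68,0.19,0,1]
    - [0,0.67,0.22,0,1]
    - [0,0.66,0.25,0,1]
    - [0,0.64,0.28,0,1]
    - [0,0.63,0.32,0,1]

```text
t: 22.7
eef_pos: [0.4728, -0.0927, 0.2384]
tool_rot: [0.001, -0.13, 0.991, -0.0]
contact_force: [-0.1, 0.5, -0.7]
gripper_width: 0.093
grasp_force: 63.3
```

Call:
drive_tool:
  series:
    - [0,0.61,0.34,0,1]
    - [0,0.59,0.38,0,1]
    - [0,0.58,0.41,0,1]
    - [0,0.55,0.43,0,1]
    - [0,0.53,0.46,0,1]
    - [0,0.51,0.49,0,1]
    - [0,0,0.1,0,1]
    - [0,0,0,0,1]

```text
t: 23.5
eef_pos: [0.4642, -0.0603, 0.2131]
tool_rot: [0.001, -0.13, 0.991, 0.0]
contact_force: [-1.1, 2.4, 12.3]
gripper_width: 0.092
grasp_force: 64.8
```

Call:
drive_tool:
  series:
    - [0,0,0,0,-1]
    - [0,0,0,0,-1]
    - [0,0,0,0,-1]
    - [0,0,0,0,-1]
    - [0,0,-1,0,-1]
    - [0,0,-3,0,-1]
    - [0,0,-5,0,-1]
    - [0,0,-5,0,-1]

```text
t: 24.3
eef_pos: [0.4628, -0.0612, 0.3543]
tool_rot: [-0.001, -0.13, 0.992, -0.0]
contact_force: [2.1, -0.1, -0.3]
gripper_width: 1.0
grasp_force: 0.0
```

Call:
drive_tool:
  series:
    - [0,0,-5,0,-1]
    - [0,0,-5,0,-1]
    - [0,4,0,0,-1]
    - [0,4,0,0,-1]
    - [0,4,0,0,-1]
    - [0,4,0,0,-1]
    - [0,4,0,0,-1]
    - [0,0,0,0,-1]

```text
t: 25.1
eef_pos: [0.4099, 0.1376, 0.4526]
tool_rot: [-0.0, -0.135, 0.991, 0.0]
contact_force: [-0.4, -1.2, 0.2]
gripper_width: 1.004
grasp_force: 0.0
```

```bash
python3 - <<'E'
from h import *
A=imaging.read_camera('scene')[110:300,130:340]; B=imaging.read_camera('top')[110:300,130:340]
cv2.imwrite('pics/e.png',cv2.resize(cv2.hconcat([A,B])[:,:,::-1].copy(),None,fx=1.9,fy=1.9,interpolation=cv2.INTER_CUBIC))
E
```

```text
(no output)
```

View pics/e.png

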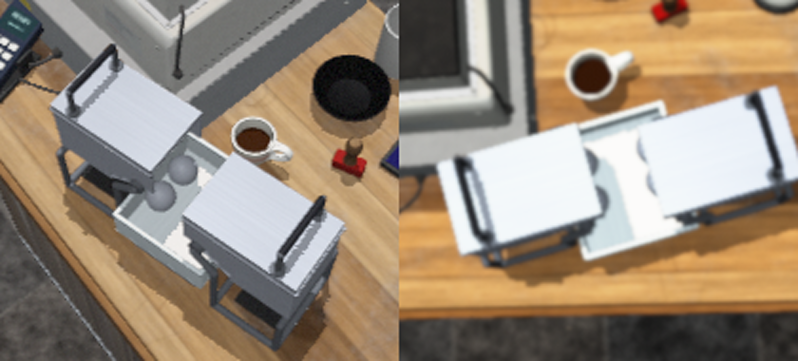

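The top view shows two balls peeking out from under the left lip, at about (592,160) and (600,200), and two under the right lip, at about (645,150) and (652,180). That makes four in the pan, and both tins are level.

```bash
python3 -c "
from station import hand_in; print(hand_in())"
```

```text
the job is handed in; nothing more can be done
None
```

The left tin was the fuller one (about 6 N to lift, against about 3 N for the right). I tipped its four balls into the pan, let both tins down level, and handed the job in at about 25 s, with no verdict returned.

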